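Find the heavy side of a mould shaker's drum

TASK

The blue drum of the soap-mould shaker hides an off-centre weight, and its stiff bearing keeps it from swinging down by itself. Take the black crank handle and turn the drum at least one full turn, either way round, to feel which side is heavy; then bring the heavy side straight down and finish still gripping the crank handle, holding the drum still. Leave the bottle, the jug and the bar of soap alone.

Things in the scene. Friction and masses are not known exactly. Their poses are not given: they have to be found in the camera images.
- shaker: Mould shaker, fixed on the bench: grey base plate 310 x 160 mm, bearing block, plate with a blue six-cell mould, all up to 165 mm high and on the +x side of the drum; the base reaches 35 mm to the -x side, 12 mm high. Origin: on the bench, straight under the drum's centre. x is parallel to the drum's level axle; the crank is on its -x side; z is up. Position and yaw vary.
- axle (a point): Drum's centre on its axle, 130 mm above the bench; axes as the shaker's. Blue disc 150 mm across, 40 mm thick, white face. Where the hidden weight (about 0.6 kg, 45 mm off centre) lies differs each time and cannot be seen. It pulls with 0.22 to 0.31 N m when level with the axle; the rest is balanced. Constant bearing friction 0.34 N m: the drum stays wherever it is left.
- drum (a joint): Drum angle, rad, endless: 0 with the crank handle straight above the axle, positive about the shaker's +x (at +pi/2 the handle lies to the shaker's -y, level with the axle). Starts between -0.9 and 0.9. The hidden weight's angle to the handle is fixed during a run and can be anything.
- sleeve: Black crank handle: sleeve 22 mm thick, 60 mm long, parallel to the axle, revolving freely on a 12 mm pin that stands out of the drum's face 60 mm from the axle. Origin: middle of the sleeve, 100 mm from the drum's centre to the shaker's -x (80 mm clear of the drum's face). Gripped from above it can be led all the way round with the tool pointing down.
- bottle: Amber bottle with black cap, 64 mm in diameter, 160 mm high; bystander. Origin: centre of its underside.
- jug: Glass jug with a handle, 110 mm across, 120 mm high; bystander. Origin: centre of its underside.
- soap: Pale green bar of soap, 75 x 55 x 28 mm, lying on a grey stone slab 15 mm thick; bystander. Origin: centre of its underside.

How it is judged (in metres and radians):
On the way:
1. the drum has been turned one full turn, either way ((value of joint drum above 5.3 rad or value of joint drum below -5.3 rad)), for 0.1 s.
At the end, for the whole second after the job is handed in: The drum's hidden weight points straight down within about 20 degrees, the drum stands still, and the fingers are closed on the crank handle (more than 5 N) (z of slug_c0 in the frame of axle below -0.0423 m and contact force between the fingers and sleeve above 5 N and distance between the grasp point and sleeve below 0.045 m and velocity of joint drum between -0.1 and 0.1 rad/s); the arm keeps its last pose, push and grip.
It fails at once if bottle, jug or soap moved by more than 20 mm (distance of any of bottle, jug, soap from where it was at the start of the episode above 0.02 m).
It also fails if it takes over 72 s, if anything falls off the work surface, if the arm or the gripper's body presses on something with over 40 N, if the wrist force passes 120 N, or if a joint passes its speed limit or range.

ROBOT

A 7-joint arm with a two-finger parallel gripper is mounted at the origin on the work surface. World frame = base frame: x ahead of the robot, y to its left, z up, the work surface at z = 0. Lengths are in mm, angles in degrees, forces in N, time in s.
With the tool pointing down it reaches from about 400 to 925 mm from the base axis. Payload 5.6 kg.
Tool frame: the origin (TCP) lies between the finger pads, 19 mm behind the fingertips; this is the grasp point; z points along the fingers, y is the direction in which the jaws open and shut (so a half turn about z gives the same grasp; the last joint's range is limited). The gripper opens to 85 mm and grips with 20 to 120 N. Pads are 22 mm wide; open, the fingers measure 114 mm over their backs; the gripper's body (76 mm by 85 mm) begins 54 mm behind the grasp point. The pads swing forward as they close: fully open they stand 13 mm farther back than shut.
Start: joints at [73.167, 26.786, -0.665, 91.828, 0.344, 61.387, -3.226], TCP at [161.275, -629.681, 249.99] pointing down, gripper open.
Joint ranges: [-144.91, 144.91], [-17.63, 115.5], [-89.93, 88.59], [15.96, 139.68], [-74.01, 254.01], [8.47, 105.57], [-167.45, 167.45]. Speed limits (degrees/s): [147.25, 147.25, 180, 180, 180, 180, 180].

INTERFACE

Orientations are given as [roll, pitch, yaw] about the fixed x, y, z axes, in that order (R = Rz(yaw) Ry(pitch) Rx(roll)).
In Python, from plant import sensors, viewer, sign_off gives the robot as it stands.
- The arm moves only by the shell command python3 -m inch 'ROWS'. ROWS is JSON, a list of rows, each a list of 5 numbers: the shift along the tool's x, y, z in mm, then the turn about the tool's z in degrees, then the opening, from 0 (shut) to 1 (fully open). In form: [[tx, ty, tz, turn, claw], ...]. A call has 1 to 5 rows; each row is the pose to reach, as a shift and turn from the pose commanded when the call began, along the tool's axes at that moment; what a row does not reach only later rows make up. A row lasts 1/12 s, in which the tool goes at most 41.7 mm and 7.16 degrees, less where a joint would pass 70% of its speed; a pose out of reach is approached as far as the arm can. A call with a gripper value outside its range is refused whole. The fingers move at their own pace and stop on an object; the grip force is fixed at half the most. Time passes only in rows, so rows that repeat a pose let the fingers close. It gives the time, the measured TCP pose, the force and the opening at its end, in the units of the state.
- sensors.observe(): the state, without advancing time (a new reading comes with each control period).
- viewer.snapshot(name): name is "side" or "top"; returns the picture (384x512x3 uint8, blue, green, red); there is no depth.
- viewer.camera_params(name): a dict with "fx", "fy", "cx", "cy" (pixels), "dist_coeffs" ([k1, k2, p1, p2, k3] as OpenCV has them; the pictures are not rectified), "camera_from_world" (4x4, takes a point from world to camera coordinates). Camera axes: x right, y down, z forward; pixel columns grow to the right and rows downward; lengths in mm; the calibration is good to about 2 mm. A picture is of the moment at which its call begins. camera_params takes no time and is no camera call.
- sign_off(): hands the job in, once; it reports no verdict.
The state is a dict: "time": time; "joint_positions": joint angles; "joint_vel": joint speeds; "joint_torque": joint torques, N m; "tool_pos": TCP position; "eef_rot": TCP orientation; "wrist_force": force on the tool from outside, world axes, zero at the start; "wrist_torque": the same for the moment, N m; "finger_gap": finger opening in mm.
Only numpy, scipy, OpenCV 4.12 (cv2) and the standard library are available. Lean on these libraries where they do the work, as an engineer would, in place of code of your own. Each camera call takes 0.05 s, during which the arm holds its last target. There are 200 camera calls.

## Working session

There is one attempt and no reset: what is moved stays moved. The work goes in short steps, Python scripts to look and compute and a shell command to move; the robot and the scene stay as the last step left them, time stands still between calls to the robot, and variables do not carry over. Pictures are saved under pics/ and viewed, about 8 in all and at most 12, crops included, and the job is handed in when it is done.

```bash
mkdir -p pics; ls; python3 - <<'E'
from plant import sensors, viewer
import cv2
for n in("side","top"):
    cv2.imwrite(f"pics/{n}0.png",viewer.snapshot(n)); p=viewer.camera_params(n); print(n,p)
print(sensors.observe())
E
```

```text
pics
side {'fx': 495.66590164677984, 'fy': 495.66590164677984, 'cx': 256.466675195295, 'cy': 194.60103240576663, 'dist_coeffs': array([-0.20060058,  0.        ,  0.        ,  0.        ,  0.        ]), 'camera_from_world': array([[-7.99097021e-01, -6.01173568e-01,  5.85589738e-03,
         4.36069257e+02],
       [-4.72864180e-01,  6.22469761e-01, -6.23643218e-01,
         3.96991453e+02],
       [ 3.71272700e-01, -5.01120482e-01, -7.81687178e-01,
         1.24802183e+03],
       [ 0.00000000e+00,  0.00000000e+00,  0.00000000e+00,
         1.00000000e+00]])}
top {'fx': 459.10194261755214, 'fy': 459.10194261755214, 'cx': 251.79082726843342, 'cy': 194.66068177896847, 'dist_coeffs': array([0.00819121, 0.        , 0.        , 0.        , 0.        ]), 'camera_from_world': array([[-4.87913845e-03, -9.99844678e-01, -1.69355854e-02,
        -2.02511219e+01],
       [-9.87623197e-01,  7.47315972e-03, -1.56667077e-01,
         6.00459450e+02],
       [ 1.56769306e-01,  1.59615766e-02, -9.87506260e-01,
         1.52344940e+03],
       [ 0.00000000e+00,  0.00000000e+00,  0.00000000e+00,
         1.00000000e+00]])}
{'time': 0.1, 'joint_positions': array([73.16843812, 26.8330921 , -0.6645413 , 91.87551875,  0.34375573,
       61.38350959, -3.22775985]), 'joint_vel': array([-0.03671135, -0.1086017 , -0.00538622, -0.22179537,  0.06026541,
       -0.05040925,  0.03648983]), 'joint_torque': array([ 7.25988230e-04, -5.33522630e+01,  2.15208333e-02, -2.51968557e+01,
        1.14800545e-02,  4.25437291e-03,  3.28754061e-05]), 'tool_pos': array([ 161.11845217, -629.2437537 ,  249.11022616]), 'eef_rot': array([-1.79910092e+02,  6.61338147e-03,  1.43619144e+01]), 'wrist_force': array([-0.71899644,  0.15349221,  0.25251354]), 'wrist_torque': array([0.01200925, 0.02880598, 0.01092075]), 'finger_gap': 85.35683125952383}
```

View pics/side0.png

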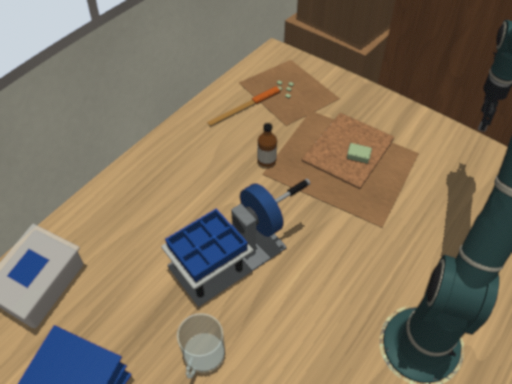

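View pics/top0.png

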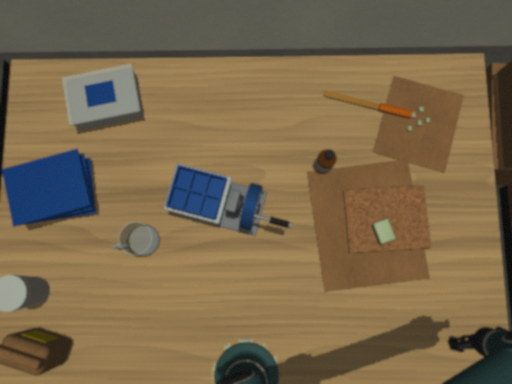

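The side view shows the drum at about (262,210) and the black sleeve at about (298,187). The top view shows the drum at about (253,208) and the sleeve at about (280,223). I'll zoom in on both in one picture.

```bash
python3 - <<'E'
import cv2,numpy as np
a=cv2.imread("pics/side0.png")[160:280,195:330]; b=cv2.imread("pics/top0.png")[160:280,170:305]
f=lambda i:cv2.resize(i,(400*1,356),interpolation=cv2.INTER_CUBIC)
cv2.imwrite("pics/z.png",np.hstack([f(a),f(b)]))
E
```

```text
(no output)
```

View pics/z.png

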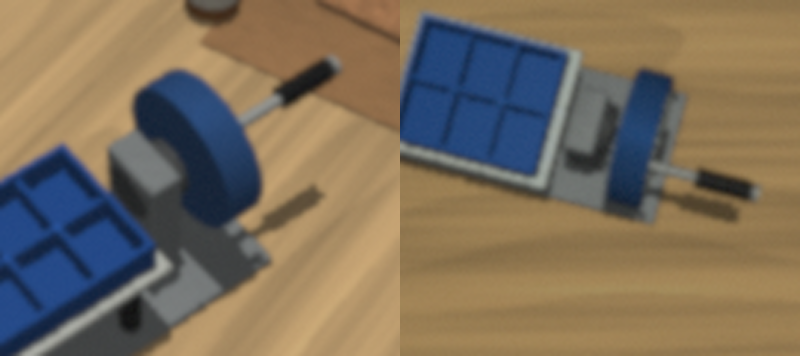

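```bash
cat > h.py <<'E'
import cv2,numpy as np
from plant import viewer
def norm(n,px):
    p=viewer.camera_params(n);K=np.array([[p['fx'],0,p['cx']],[0,p['fy'],p['cy']],[0,0,1]])
    return cv2.undistortPoints(np.array([[px]],float),K,p['dist_coeffs']).ravel(),p['camera_from_world'],K,p['dist_coeffs']
def tri(s,t):
    a,A,_,_=norm('side',s);b,B,_,_=norm('top',t)
    X=cv2.triangulatePoints(A[:3],B[:3],a,b).ravel();X=X[:3]/X[3]
    return X,proj('side',X)-s,proj('top',X)-t
def proj(n,X):
    _,A,K,d=norm(n,(0,0));return cv2.projectPoints(np.array([X],float),A[:3,:3],A[:3,3],K,d)[0].ravel()
def onz(n,px,z):
    a,A,_,_=norm(n,px);R=A[:3,:3];c=-R.T@A[:3,3];d=R.T@np.r_[a,1];return c+d*(z-c[2])/d[2]
E
python3 - <<'E'
from h import *
S=lambda x,y:np.array([195+x/2.963,160+y/2.967]); T=lambda x,y:np.array([170+(x-400)/2.963,160+y/2.967])
for s,t in [(S(280,100),T(698,178)),(S(334,64),T(758,192)),(S(243,122),T(655,168)),(S(307,82),T(728,185))]: print(tri(s,t))
for a,b,z in [((400,150),(545,190),150),((425,12),(580,52),150),((545,190),(580,52),150)]:
    A=onz('top',T(*a),z);B=onz('top',T(*b),z);print(A,B,np.degrees(np.arctan2(*(A-B)[[1,0]])))
# drum top line and base edges
for a in [(652,70),(625,208),(686,95),(655,222)]: print(onz('top',T(*a),12 if a[0] in(686,655) else 130))
E
```

```text
(array([499.19187908, -84.14048891, 178.09097515]), array([-0.12635768, -0.02902394]), array([0.04749511, 0.10232863]))
(array([ 482.85705054, -146.74045044,  181.87341262]), array([-0.4789904 , -0.10983783]), array([0.1788266 , 0.39925216]))
(array([509.18230373, -39.31635671, 183.758517  ]), array([-0.20856084, -0.04886653]), array([0.07850661, 0.1655058 ]))
(array([ 491.1610264 , -115.49577196,  179.54719604]), array([-0.26003151, -0.05951799]), array([0.09742958, 0.21362703]))
[534.69861249 235.18767875 150.        ] [490.62139072  78.83322128 150.        ] 74.256550145067
[686.12049688 211.30378467 150.        ] [640.29555411  41.75401    150.        ] 74.87577874844285
[490.62139072  78.83322128 150.        ] [640.29555411  41.75401    150.        ] 166.0860771373774
[623.51434261 -36.09053266 130.        ]
[472.48706406  -6.0272551  130.        ]
[614.87481759 -75.0290193   12.        ]
[465.50283744 -37.46475512  12.        ]
```

The two ends of the sleeve triangulate to a horizontal line 61 to 65 mm long at z ≈ 180, with its middle at (491, -115). That puts the shaker's yaw at about 75.5° and the axle at about (548, -24). The drum silhouette and base edge give the same position. The drum angle is about -0.58. I'm moving above the sleeve.

```bash

python3 -m inch '[[30,-28,0,0,1],[60,-56,0,0,1],[90,-84,0,0,1],[119,-111,0,0,1],[149,-139,0,0,1]]'
python3 -m inch '[[30,-28,0,0,1],[60,-56,0,0,1],[90,-84,0,0,1],[119,-111,0,0,1],[149,-139,0,0,1]]'
python3 -m inch '[[30,-28,0,0,1],[60,-56,0,0,1],[90,-84,0,0,1],[119,-111,0,0,1],[149,-138,0,0,1]]'
python3 -m inch '[[0,0,0,-7,1],[0,0,0,-14,1],[0,0,0,-21,1],[0,0,0,-28,1],[0,0,0,-35,1]]'
python3 -m inch '[[0,0,0,-7,1],[0,0,0,-14,1],[0,0,0,-21,1],[0,0,0,-26,1],[0,0,0,-26,1]]'
python3 - <<'E'
from h import *
from plant import sensors
o=sensors.observe();print(o['tool_pos'],o['eef_rot'],o['joint_positions'],o['wrist_force'])
a=viewer.snapshot('side')[130:280,195:330];b=viewer.snapshot('top')[150:300,170:305]
f=lambda i:cv2.resize(i,(400,444),interpolation=cv2.INTER_CUBIC)
cv2.imwrite("pics/a.png",np.hstack([f(a),f(b)]))
E
```

```text
time: 0.52
tool_pos: [271.6, -456.3, 249.6]
eef_rot: [-180.0, 0.0, 14.3]
wrist_force: [0.3, -0.5, -0.6]
finger_gap: 85.5
time: 0.93
tool_pos: [381.3, -284.7, 249.9]
eef_rot: [180.0, 0.0, 14.3]
wrist_force: [0.8, -0.1, -0.1]
finger_gap: 85.3
time: 1.35
tool_pos: [491.4, -114.0, 249.9]
eef_rot: [180.0, 0.0, 14.4]
wrist_force: [0.6, -0.1, -0.2]
finger_gap: 85.4
time: 1.77
tool_pos: [490.8, -115.6, 249.6]
eef_rot: [-180.0, 0.0, 49.7]
wrist_force: [-0.6, 0.2, 0.5]
finger_gap: 85.6
time: 2.18
tool_pos: [490.8, -115.8, 249.6]
eef_rot: [-180.0, -0.0, 75.5]
wrist_force: [-0.0, 0.4, 0.5]
finger_gap: 85.0
[ 490.77949905 -115.79560084  249.61531528] [-1.79951991e+02 -9.20523741e-03  7.54795838e+01] [ 35.25271647  15.7377144  -30.02179998 110.38719937   9.36808545
  56.30367987 -13.58621318] [-0.02056126  0.37724932  0.49502874]
```

View pics/a.png

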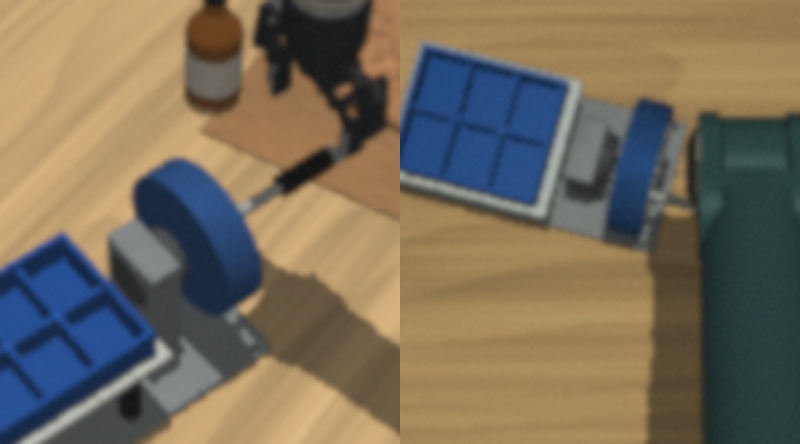

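The gripper straddles the handle in line with it, and the bottle at zoom (215,60) is well clear behind. I'm descending 70 mm and gripping.

```bash

python3 -m inch '[[0,0,20,0,1],[0,0,40,0,1],[0,0,55,0,1],[0,0,70,0,1],[0,0,70,0,1]]'
python3 -m inch '[[0,0,0,0,0.6],[0,0,0,0,0.4],[0,0,0,0,0.2],[0,0,0,0,0.1],[0,0,0,0,0]]'
python3 -m inch '[[0,0,0,0,0],[0,0,0,0,0],[0,0,0,0,0],[0,0,0,0,0],[0,0,0,0,0]]'
```

```text
time: 2.7
tool_pos: [489.1, -115.5, 177.3]
eef_rot: [-179.7, -0.0, 75.3]
wrist_force: [-1.0, 0.2, 0.1]
finger_gap: 85.4
time: 3.12
tool_pos: [491.2, -115.9, 180.7]
eef_rot: [180.0, 0.0, 75.3]
wrist_force: [-10.7, 1.6, 2.8]
finger_gap: 25.8
time: 3.53
tool_pos: [490.7, -115.8, 180.6]
eef_rot: [-180.0, 0.0, 75.3]
wrist_force: [-3.4, 1.0, 5.2]
finger_gap: 20.4
```

```bash
cat > tab.py <<'E'
import numpy as np,sys
def tab(a0,step,n,k=5,r=60):
    for c in range(n):
        p=lambda d:np.array([r*np.sin(np.radians(d)),-r*np.cos(np.radians(d))])
        s=a0+c*step*k
        print(s,"'"+str([[0]+[round(float(v),1) for v in p(s+step*(i+1))-p(s)]+[0,0] for i in range(k)]).replace(' ','')+"'")
tab(*[float(v) for v in sys.argv[1:3]],int(sys.argv[3]))
E
python3 tab.py -33.5 -6 12
```

```text
-33.5 '[[0,-5.0,3.7,0,0],[0,-9.7,8.0,0,0],[0,-13.8,12.7,0,0],[0,-17.5,17.8,0,0],[0,-20.6,23.3,0,0]]'
-63.5 '[[0,-2.5,5.8,0,0],[0,-4.4,11.7,0,0],[0,-5.6,17.9,0,0],[0,-6.2,24.2,0,0],[0,-6.2,30.4,0,0]]'
-93.5 '[[0,0.7,6.2,0,0],[0,2.1,12.4,0,0],[0,4.1,18.3,0,0],[0,6.7,24.0,0,0],[0,9.9,29.5,0,0]]'
-123.5 '[[0,3.7,5.0,0,0],[0,8.0,9.7,0,0],[0,12.7,13.8,0,0],[0,17.8,17.5,0,0],[0,23.3,20.6,0,0]]'
-153.5 '[[0,5.8,2.5,0,0],[0,11.7,4.4,0,0],[0,17.9,5.6,0,0],[0,24.2,6.2,0,0],[0,30.4,6.2,0,0]]'
-183.5 '[[0,6.2,-0.7,0,0],[0,12.4,-2.1,0,0],[0,18.3,-4.1,0,0],[0,24.0,-6.7,0,0],[0,29.5,-9.9,0,0]]'
-213.5 '[[0,5.0,-3.7,0,0],[0,9.7,-8.0,0,0],[0,13.8,-12.7,0,0],[0,17.5,-17.8,0,0],[0,20.6,-23.3,0,0]]'
-243.5 '[[0,2.5,-5.8,0,0],[0,4.4,-11.7,0,0],[0,5.6,-17.9,0,0],[0,6.2,-24.2,0,0],[0,6.2,-30.4,0,0]]'
-273.5 '[[0,-0.7,-6.2,0,0],[0,-2.1,-12.4,0,0],[0,-4.1,-18.3,0,0],[0,-6.7,-24.0,0,0],[0,-9.9,-29.5,0,0]]'
-303.5 '[[0,-3.7,-5.0,0,0],[0,-8.0,-9.7,0,0],[0,-12.7,-13.8,0,0],[0,-17.8,-17.5,0,0],[0,-23.3,-20.6,0,0]]'
-333.5 '[[0,-5.8,-2.5,0,0],[0,-11.7,-4.4,0,0],[0,-17.9,-5.6,0,0],[0,-24.2,-6.2,0,0],[0,-30.4,-6.2,0,0]]'
-363.5 '[[0,-6.2,0.7,0,0],[0,-12.4,2.1,0,0],[0,-18.3,4.1,0,0],[0,-24.0,6.7,0,0],[0,-29.5,9.9,0,0]]'
```

```bash

python3 -m inch '[[0,-5,3.7,0,0],[0,-9.7,8,0,0],[0,-13.8,12.7,0,0],[0,-17.5,17.8,0,0],[0,-20.6,23.3,0,0]]'
python3 -m inch '[[0,-2.5,5.8,0,0],[0,-4.4,11.7,0,0],[0,-5.6,17.9,0,0],[0,-6.2,24.2,0,0],[0,-6.2,30.4,0,0]]'
```

```text
time: 3.95
tool_pos: [468.9, -109.8, 157.8]
eef_rot: [-179.8, 0.1, 75.4]
wrist_force: [-11.6, 2.6, 13.2]
finger_gap: 19.8
time: 4.37
tool_pos: [461.4, -107.8, 125.3]
eef_rot: [-179.6, 0.1, 75.4]
wrist_force: [-9.2, 4.1, 4.6]
finger_gap: 20.6
```

Forces are modest and the handle follows the circle, so I'm continuing the turn.

```bash

python3 -m inch '[[0,0.7,6.2,0,0],[0,2.1,12.4,0,0],[0,4.1,18.3,0,0],[0,6.7,24,0,0],[0,9.9,29.5,0,0]]'
python3 -m inch '[[0,3.7,5,0,0],[0,8,9.7,0,0],[0,12.7,13.8,0,0],[0,17.8,17.5,0,0],[0,23.3,20.6,0,0]]'
python3 -m inch '[[0,5.8,2.5,0,0],[0,11.7,4.4,0,0],[0,17.9,5.6,0,0],[0,24.2,6.2,0,0],[0,30.4,6.2,0,0]]'
```

```text
time: 4.78
tool_pos: [471.0, -110.4, 95.2]
eef_rot: [-179.5, 0.0, 75.4]
wrist_force: [-7.1, 3.6, -0.3]
finger_gap: 20.6
time: 5.2
tool_pos: [494.2, -116.7, 74.3]
eef_rot: [-179.6, 0.0, 75.3]
wrist_force: [-3.5, 2.2, -4.6]
finger_gap: 20.4
time: 5.62
tool_pos: [527.0, -125.7, 69.1]
eef_rot: [-180.0, 0.0, 75.3]
wrist_force: [0.4, 0.2, -11.2]
finger_gap: 20.4
```

```bash

python3 -m inch '[[0,6.2,-0.7,0,0],[0,12.4,-2.1,0,0],[0,18.3,-4.1,0,0],[0,24,-6.7,0,0],[0,29.5,-9.9,0,0]]'
python3 -m inch '[[0,5,-3.7,0,0],[0,9.7,-8,0,0],[0,13.8,-12.7,0,0],[0,17.5,-17.8,0,0],[0,20.6,-23.3,0,0]]'
python3 -m inch '[[0,2.5,-5.8,0,0],[0,4.4,-11.7,0,0],[0,5.6,-17.9,0,0],[0,6.2,-24.2,0,0],[0,6.2,-30.4,0,0]]'
```

```text
time: 6.03
tool_pos: [555.3, -133.3, 81.4]
eef_rot: [-180.0, 0.1, 75.3]
wrist_force: [-9.2, -1.7, 5.8]
finger_gap: 19.9
time: 6.45
tool_pos: [572.0, -137.9, 103.5]
eef_rot: [-179.6, 0.1, 75.4]
wrist_force: [-13.0, 0.1, 0.0]
finger_gap: 20.2
time: 6.87
tool_pos: [577.1, -139.3, 132.7]
eef_rot: [-179.5, 0.1, 75.4]
wrist_force: [-10.9, -0.7, -7.5]
finger_gap: 20.3
```

```bash

python3 -m inch '[[0,-0.7,-6.2,0,0],[0,-2.1,-12.4,0,0],[0,-4.1,-18.3,0,0],[0,-6.7,-24,0,0],[0,-9.9,-29.5,0,0]]'
python3 -m inch '[[0,-3.7,-5,0,0],[0,-8,-9.7,0,0],[0,-12.7,-13.8,0,0],[0,-17.8,-17.5,0,0],[0,-23.3,-20.6,0,0]]'
python3 -m inch '[[0,-5.8,-2.5,0,0],[0,-11.7,-4.4,0,0],[0,-17.9,-5.6,0,0],[0,-24.2,-6.2,0,0],[0,-30.4,-6.2,0,0]]'
python3 -m inch '[[0,-6.2,0.7,0,0],[0,-12.4,2.1,0,0],[0,-18.3,4.1,0,0],[0,-24,6.7,0,0],[0,-29.5,9.9,0,0]]'
cat > fit.py <<'E'
import numpy as np
from scipy.optimize import least_squares
u=np.array([np.sin(np.radians(75.4)),-np.cos(np.radians(75.4))]) # tool y in world
def fit(D,show=1):
    D=np.array(D,float); Y=D[:,:2]@u; Z=D[:,2]; Fy=D[:,3:5]@u; Fz=D[:,5]; sg=D[:,6]
    c=least_squares(lambda q:np.hypot(Y-q[0],Z-q[1])-60,[536,130]).x
    a=np.arctan2(Y-c[0],Z-c[1]); r=np.hypot(Y-c[0],Z-c[1])
    # force of tool ON drum = -F ; tangential for +a: (cos a,-sin a)
    T=-(Fy*np.cos(a)-Fz*np.sin(a))*.06
    Rad=-(Fy*np.sin(a)+Fz*np.cos(a))
    # T = sg*f - M(a), gravity torque in +a: G*sin(a+b) (b = weight angle ahead of handle; top=0)
    A=np.c_[sg,-np.sin(a),-np.cos(a)]; s,res,_,_=np.linalg.lstsq(A,T,rcond=None)
    G=np.hypot(s[1],s[2]); b=np.arctan2(s[2],s[1])
    print('c',c,'f',s[0],'G',G,'rms',np.std(T-A@s),'handle target a',np.degrees((np.pi-b+np.pi)%(2*np.pi)-np.pi))
    if show:
        for x in zip(np.degrees(a).round(1),r.round(1),T.round(3),(A@s).round(3),Rad.round(1)): print(*x)
    return c
E
```

```text
time: 7.28
tool_pos: [567.8, -136.8, 161.3]
eef_rot: [-179.5, 0.1, 75.4]
wrist_force: [-6.9, -0.1, -14.6]
finger_gap: 20.2
time: 7.7
tool_pos: [546.5, -130.9, 181.8]
eef_rot: [-179.7, 0.0, 75.4]
wrist_force: [-3.6, -1.3, -26.4]
finger_gap: 20.0
time: 8.12
tool_pos: [520.6, -123.8, 188.9]
eef_rot: [179.8, -0.1, 75.4]
wrist_force: [7.7, -4.3, -33.6]
finger_gap: 20.3
time: 8.53
tool_pos: [498.7, -117.9, 184.5]
eef_rot: [178.9, -0.0, 75.3]
wrist_force: [8.8, -6.2, 2.6]
finger_gap: 19.8
```

```bash
python3 - <<'E'
from fit import *
D=[[468.9,-109.8,157.8,-11.6,2.6,13.2],[461.4,-107.8,125.3,-9.2,4.1,4.6],[471,-110.4,95.2,-7.1,3.6,-.3],[494.2,-116.7,74.3,-3.5,2.2,-4.6],[527,-125.7,69.1,.4,.2,-11.2],[555.3,-133.3,81.4,-9.2,-1.7,5.8],[572,-137.9,103.5,-13,.1,0],[577.1,-139.3,132.7,-10.9,-.7,-7.5],[567.8,-136.8,161.3,-6.9,-.1,-14.6],[546.5,-130.9,181.8,-3.6,-1.3,-26.4],[520.6,-123.8,188.9,7.7,-4.3,-33.6],[498.7,-117.9,184.5,8.8,-6.2,2.6]]
fit([d+[-1] for d in D])
E
```

```text
c [533.70625336 128.56043322] f 0.34611592184568424 G 0.24332292187575164 rms 0.04097520925111679 handle target a 100.33026147022828
-60.8 59.9 -0.343 -0.425 -16.8
-93.1 60.1 -0.308 -0.29 -9.7
-123.7 60.2 -0.244 -0.177 -6.6
-154.4 60.2 -0.094 -0.111 -5.9
172.4 60.0 -0.069 -0.115 -11.1
141.7 60.1 -0.183 -0.185 9.8
114.7 60.1 -0.316 -0.286 11.5
86.0 60.0 -0.406 -0.406 10.9
56.9 60.0 -0.516 -0.513 13.5
27.9 60.2 -0.573 -0.578 24.8
1.2 60.4 -0.555 -0.586 33.4
-20.9 59.9 -0.621 -0.554 1.2
```

The fit looks good: friction is 0.346 against the stated 0.34, and the weight's torque of 0.243 is inside the stated range. Heavy side down comes out at handle angle ≈ +100°. I'll go back in the positive direction to get data the other way round as a check.

```bash

python3 -m inch '[[0,0,0,0,0],[0,0,0,0,0],[0,0,0,0,0]]'
python3 tab.py -33.5 5 7
```

```text
time: 8.78
tool_pos: [497.4, -117.5, 184.2]
eef_rot: [179.1, -0.0, 75.4]
wrist_force: [6.8, -5.5, -7.4]
finger_gap: 20.0
-33.5 '[[0,4.5,-2.7,0,0],[0,9.2,-5.0,0,0],[0,14.1,-6.9,0,0],[0,19.1,-8.3,0,0],[0,24.2,-9.3,0,0]]'
-8.5 '[[0,5.2,-0.5,0,0],[0,10.4,-0.6,0,0],[0,15.7,-0.3,0,0],[0,20.8,0.5,0,0],[0,25.9,1.8,0,0]]'
16.5 '[[0,4.9,1.7,0,0],[0,9.7,3.8,0,0],[0,14.3,6.4,0,0],[0,18.6,9.3,0,0],[0,22.7,12.6,0,0]]'
41.5 '[[0,3.8,3.6,0,0],[0,7.2,7.6,0,0],[0,10.3,11.8,0,0],[0,13.0,16.3,0,0],[0,15.3,21.0,0,0]]'
66.5 '[[0,1.9,4.9,0,0],[0,3.3,9.9,0,0],[0,4.3,15.1,0,0],[0,4.9,20.3,0,0],[0,5.0,25.5,0,0]]'
91.5 '[[0,-0.4,5.2,0,0],[0,-1.2,10.4,0,0],[0,-2.5,15.5,0,0],[0,-4.2,20.4,0,0],[0,-6.3,25.2,0,0]]'
116.5 '[[0,-2.5,4.6,0,0],[0,-5.5,8.9,0,0],[0,-8.8,13.0,0,0],[0,-12.4,16.8,0,0],[0,-16.3,20.2,0,0]]'
```

```bash

python3 -m inch '[[0,4.5,-2.7,0,0],[0,9.2,-5,0,0],[0,14.1,-6.9,0,0],[0,19.1,-8.3,0,0],[0,24.2,-9.3,0,0]]'
python3 -m inch '[[0,5.2,-0.5,0,0],[0,10.4,-0.6,0,0],[0,15.7,-0.3,0,0],[0,20.8,0.5,0,0],[0,25.9,1.8,0,0]]'
python3 -m inch '[[0,4.9,1.7,0,0],[0,9.7,3.8,0,0],[0,14.3,6.4,0,0],[0,18.6,9.3,0,0],[0,22.7,12.6,0,0]]'
python3 -m inch '[[0,3.8,3.6,0,0],[0,7.2,7.6,0,0],[0,10.3,11.8,0,0],[0,13,16.3,0,0],[0,15.3,21,0,0]]'
python3 -m inch '[[0,1.9,4.9,0,0],[0,3.3,9.9,0,0],[0,4.3,15.1,0,0],[0,4.9,20.3,0,0],[0,5,25.5,0,0]]'
python3 -m inch '[[0,-0.4,5.2,0,0],[0,-1.2,10.4,0,0],[0,-2.5,15.5,0,0],[0,-4.2,20.4,0,0],[0,-6.3,25.2,0,0]]'
python3 -m inch '[[0,-2.5,4.6,0,0],[0,-5.5,8.9,0,0],[0,-8.8,13,0,0],[0,-12.4,16.8,0,0],[0,-16.3,20.2,0,0]]'
```

```text
time: 9.2
tool_pos: [514.6, -122.2, 188.7]
eef_rot: [180.0, -0.0, 75.4]
wrist_force: [-0.0, -1.8, -27.8]
finger_gap: 20.2
time: 9.62
tool_pos: [536.9, -128.3, 185.9]
eef_rot: [-179.6, 0.1, 75.4]
wrist_force: [-9.1, -1.3, -21.6]
finger_gap: 20.2
time: 10.03
tool_pos: [557.6, -134.0, 173.7]
eef_rot: [-179.5, 0.1, 75.4]
wrist_force: [-14.8, -0.5, -12.4]
finger_gap: 20.2
time: 10.45
tool_pos: [572.0, -137.9, 153.5]
eef_rot: [-179.4, 0.2, 75.3]
wrist_force: [-18.2, 0.5, -5.0]
finger_gap: 20.0
time: 10.87
tool_pos: [577.3, -139.3, 129.3]
eef_rot: [-179.5, 0.2, 75.3]
wrist_force: [-20.4, -0.3, 4.2]
finger_gap: 20.6
time: 11.28
tool_pos: [573.2, -138.2, 106.1]
eef_rot: [-179.8, 0.2, 75.3]
wrist_force: [-19.2, -1.0, 14.0]
finger_gap: 20.3
time: 11.7
tool_pos: [562.6, -135.3, 88.4]
eef_rot: [179.5, 0.1, 75.3]
wrist_force: [-8.5, -3.3, 17.3]
finger_gap: 20.1
```

```bash
python3 - <<'E'
from fit import *
D=[[468.9,-109.8,157.8,-11.6,2.6,13.2],[461.4,-107.8,125.3,-9.2,4.1,4.6],[471,-110.4,95.2,-7.1,3.6,-.3],[494.2,-116.7,74.3,-3.5,2.2,-4.6],[527,-125.7,69.1,.4,.2,-11.2],[555.3,-133.3,81.4,-9.2,-1.7,5.8],[572,-137.9,103.5,-13,.1,0],[577.1,-139.3,132.7,-10.9,-.7,-7.5],[567.8,-136.8,161.3,-6.9,-.1,-14.6],[546.5,-130.9,181.8,-3.6,-1.3,-26.4],[520.6,-123.8,188.9,7.7,-4.3,-33.6],[498.7,-117.9,184.5,8.8,-6.2,2.6]]
P=[[514.6,-122.2,188.7,0,-1.8,-27.8],[536.9,-128.3,185.9,-9.1,-1.3,-21.6],[557.6,-134,173.7,-14.8,-.5,-12.4],[572,-137.9,153.5,-18.2,.5,-5],[577.3,-139.3,129.3,-20.4,-.3,4.2],[573.2,-138.2,106.1,-19.2,-1,14],[562.6,-135.3,88.4,-8.5,-3.3,17.3]]
fit([d+[-1] for d in D]+[d+[1] for d in P])
fit([d+[-1] for d in D]+[d+[1] for d in P[1:]],0)
E
```

```text
c [533.75216191 128.59880613] f 0.3426508190524241 G 0.24477338148670408 rms 0.0343929612238967 handle target a 102.09222255834855
-60.8 59.9 -0.344 -0.415 -16.8
-93.1 60.2 -0.308 -0.278 -9.7
-123.7 60.2 -0.244 -0.167 -6.6
-154.3 60.2 -0.094 -0.105 -5.9
172.4 60.0 -0.069 -0.112 -11.1
141.7 60.1 -0.184 -0.186 9.8
114.7 60.0 -0.316 -0.289 11.5
86.1 60.0 -0.406 -0.41 10.9
56.9 59.9 -0.516 -0.516 13.5
27.8 60.2 -0.572 -0.578 24.8
1.2 60.3 -0.554 -0.583 33.4
-21.0 59.9 -0.62 -0.548 1.2
-4.7 60.3 0.11 0.108 27.7
17.6 60.1 0.094 0.099 23.2
41.3 60.0 0.149 0.129 18.7
65.5 60.0 0.169 0.197 18.2
89.3 60.0 0.266 0.289 19.6
112.0 60.1 0.368 0.385 22.2
131.9 60.2 0.476 0.464 17.1
c [533.75641887 128.56197587] f 0.3424280197960039 G 0.244781200744877 rms 0.03527901228911566 handle target a 101.97242033449936
```

Both directions agree: the target is about 102°, with rms 0.034 N·m. Bringing the handle back from 132° to 102°.

```bash

python3 -m inch '[[0,6.9,-6.4,0,0],[0,12.7,-13.9,0,0],[0,17.2,-22.1,0,0],[0,20.5,-31,0,0],[0,22.3,-40.2,0,0]]'
python3 -m inch '[[0,0,0,0,0],[0,0,0,0,0],[0,0,0,0,0],[0,0,0,0,0],[0,0,0,0,0]]'
python3 - <<'E'
from fit import u
from plant import sensors
import numpy as np
o=sensors.observe();p=o['tool_pos'];print(np.degrees(np.arctan2(p[:2]@u-533.75,p[2]-128.58)),o['wrist_force'],o['joint_vel'])
E
```

```text
time: 12.12
tool_pos: [577.1, -139.3, 124.1]
eef_rot: [-179.5, 0.2, 75.3]
wrist_force: [-18.8, 0.3, -5.2]
finger_gap: 20.6
time: 12.53
tool_pos: [577.3, -139.3, 125.1]
eef_rot: [-179.5, 0.2, 75.3]
wrist_force: [-21.1, 0.2, 6.3]
finger_gap: 20.4
93.3435023839689 [-21.13420647   0.1704978    6.34262136] [ 0.04655757  0.01853818 -0.02395334 -0.00224848 -0.07269087  0.13734476
 -0.00750581]
```

It stands at 93°, so about 9° more downward.

```bash

python3 -m inch '[[0,-0.3,4,0,0],[0,-0.8,8,0,0],[0,-1.5,12,0,0],[0,-1.5,12,0,0],[0,-1.5,12,0,0]]'
python3 -m inch '[[0,0,0,0,0],[0,0,0,0,0],[0,0,0,0,0],[0,0,0,0,0],[0,0,0,0,0]]'
python3 - <<'E'
from fit import u
from plant import sensors,viewer
import numpy as np,cv2
o=sensors.observe();p=o['tool_pos'];print(np.degrees(np.arctan2(p[:2]@u-533.75,p[2]-128.58)),o['joint_vel'].round(2))
cv2.imwrite('pics/f.png',viewer.snapshot('side'))
E
```

```text
time: 12.95
tool_pos: [575.3, -138.8, 112.6]
eef_rot: [-179.5, 0.2, 75.3]
wrist_force: [-20.9, 0.5, 5.6]
finger_gap: 20.2
time: 13.37
tool_pos: [575.3, -138.8, 112.6]
eef_rot: [-179.5, 0.2, 75.3]
wrist_force: [-21.1, 0.4, 4.2]
finger_gap: 20.3
105.44183163310771 [-0.   -0.05  0.07 -0.09  0.04 -0.   -0.03]
```

View pics/f.png

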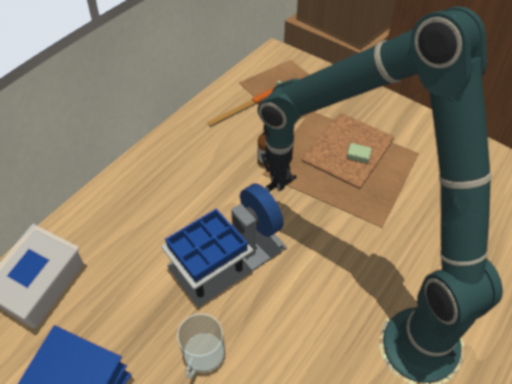

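The gripper is still on the handle beside the drum, at about (283,180). The jug at (202,345) and the soap at (359,153) haven't moved. The bottle is partly hidden behind the wrist at (265,150). The handle stands still at 105°, against a target of 102 ± ~5°, so I'm handing in.

```bash
python3 -c "
from plant import sign_off;print(sign_off())"
```

```text
the job is handed in; nothing more can be done
None
```

I turned the drum one full turn, brought the heavy side down, and handed in at about 13.4 s with the gripper still closed on the crank handle. No verdict was reported.

- **Turn:** I led the handle round about 350° in the negative direction, to roughly -6.6 rad, then came back about 150° the other way to check.
- **Heavy side:** Fitting the wrist forces from both directions gave friction of 0.343 N·m (stated 0.34) and a weight torque of 0.245 N·m (stated 0.22 to 0.31). The heavy side is straight down at handle angle ≈ 102°. The negative turn alone gave 100°.
- **Last checks:** The handle stood at 105.4°, about 3° past the estimate and inside the ±20° allowed. Two readings 0.4 s apart showed the tool at the same position. The finger gap of 20.3 mm and a steady wrist force of about 21 N show the handle was held; I had no direct reading of the grip force.
- **Bystanders:** In the last side view the jug and the soap had not moved. The bottle was partly hidden behind the wrist, so I could not fully check it. The highest wrist force I read was about 35 N.

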